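# Snap a price-ticket holder onto the bakery gallery rail

## Robot

A 6-joint arm with a two-finger parallel gripper is mounted at the origin on the work surface. World frame = base frame: x ahead of the robot, y to its left, z up, the work surface at z = 0. Lengths are in mm, angles in rad, forces in N, time in s.
With the tool pointing down it reaches from about 275 to 1000 mm from the base axis. Payload 8.4 kg.
Tool frame: the origin (TCP) lies at the very end of the fingers, on their centre line; the grasp point (between the pads) lies 19 mm behind it (r.tcp_to_grasp is the distance from the TCP to the grasp point, in mm); z points along the fingers, y is the line along which they close (so a half turn about z gives the same grasp; the last joint's range is limited). The gripper opens to 85 mm and grips with 20 to 120 N. Pads are 22 mm wide; open, the fingers measure 114 mm over their backs; the gripper's body (76 mm by 85 mm) begins 54 mm behind the grasp point. The pads swing forward as they close: fully open they stand 13 mm farther back than shut.
Start: joints at [1.135, 0.353, 1.633, -0, 1.155, -0.002], TCP at [262.7, 567.112, 231.281] pointing down, gripper open.
Joint ranges: [-2.63, 2.63], [-0.92, 2.1], [0.06, 2.66], [-1.3, 4.44], [0, 2.69], [-3.02, 3.02]. Speed limits (rad/s): [2.22, 2.22, 2.79, 3.14, 3.14, 3.14].

## Interface

Orientations are given as [roll, pitch, yaw] about the fixed x, y, z axes, in that order (R = Rz(yaw) Ry(pitch) Rx(roll)).
In Python, from rig import r gives the robot as it stands. The module is installed in compiled form; this text tells all that it offers.
- The arm moves only by the tool play_rows, never from a script. Its argument "rows" is a list of rows, each an object with "dp": the shift along the tool's x, y, z in units of 40 mm (1.0 is 40 mm), a list of three; "turn": the turn, a rotation vector about the tool's x, y, z in units of 6 degrees (1.0 is 6 degrees), a list of three; "fingers": the closure, from 0 (fully open) to 1 (shut). In form: [{"dp": [tx, ty, tz], "turn": [wx, wy, wz], "fingers": fingers}, ...]. A call has 1 to 5 rows; each row shifts and turns the commanded pose from where the row before left it, along the tool's axes as they then stand; what a row does not reach is not made up. A row lasts 1/12 s, in which the tool goes at most 41.7 mm and 7.16 degrees, less where a joint would pass 70% of its speed; a pose out of reach is approached as far as the arm can. A call is refused whole if a number of a shift passes 1 or a number of a turn 1, either way. A call with a gripper value outside its range is refused whole. The fingers move at their own pace and stop on an object; "force" is the grip in N (left out, the last holds). Time passes only in rows, so rows that do not move let the fingers close. It gives the time, the measured TCP pose, the force, the opening and the grip force at its end, in the units of the state.
- r.sense(): the state, without advancing time (a new reading comes with each control period).
- r.grab_frame(name): name is "scene" or "top" or "wrist"; returns a dict with "pixels" (420x560x3 uint8, red, green, blue), "fx", "fy", "cx", "cy" (pixels), "dist" ([k1, k2, p1, p2, k3] as OpenCV has them; the pictures are not rectified), "pose" (4x4, takes a point from camera to world coordinates). Camera axes: x right, y down, z forward; pixel columns grow to the right and rows downward; lengths in mm; the calibration is good to about 2 mm. A picture is of the moment at which its call begins. There is no depth.
- r.sign_off(): hands the job in; it is judged then, once.
The state is a dict: "clock": time; "qpos": joint angles; "qvel": joint speeds; "joint_efforts": joint torques, N m; "eef_pos": TCP position; "tcp_rot": TCP orientation; "contact_force": force on the tool from outside, world axes, zero at the start; "wrist_torque": the same for the moment, N m; "opening": opening from 0.0 (shut) to 1.0 (fully open); "grasp_force": force on a finger pad.
Only numpy, scipy, OpenCV 4.12 (cv2) and the standard library are available. Lean on these libraries where they do the work, as an engineer would, in place of code of your own. Each camera call takes 0.05 s, during which the arm holds its last target. There are 200 camera calls.

## Task

Take the loose black ticket holder from the counter and press its spring clip straight down onto the brass rail, at the end where the chocolate cakes are displayed, until both arms snap past the tube and it sits fully home; then slide it along the rail until it comes to rest against the post at that end, and let go. The rail's height is not measured and its posts are only lightly clamped, so feel for the tube and never push the holder onto tube or post with more than 25 N. Leave the two loose cake boxes and the gold sign foot where they are.

Things in the scene. Friction and masses are not known exactly. Their poses are not given: they have to be found in the camera images.
- ticket (a point): Centre of the upright panel of the loose black ticket holder, the part to grip across its thickness: panel 9 mm thick (x), 70 mm wide (y), 50 mm high (z), paper cards on both faces with a chocolate-brown band on top. This point is 51.5 mm above the holder's lowest edge, 25 mm above the top of the shoulder block below the panel.
- holder: The same holder, 50 g, standing on its clip on the counter: a spring-clip profile 70 mm long (y, along the rail when mounted), 76.5 mm high. Origin at the centre of its lowest edge, z up. From 16.5 to 26.5 mm up is the shoulder block, 26 mm wide in x; below it the clip mouth, open downwards: two sprung arms with round lips of 5 mm diameter, free gap 10 mm. It may go on either way round.
- clip_front (a joint): Spread of the clip arm on the holder's -x side, rad: 0 relaxed, about 0.18 at the tube's widest point, about 0.05 home on the tube. Home means that the shoulder's underside rests on the tube: its axis is then 8.5 mm above the holder's lowest edge (43 mm below the panel's centre).
- clip_back (a joint): The same for the clip arm on the +x side. How pressing feels: the lips touch the tube 13 mm before home; the push rises to a peak of 9 to 15 N some 3 mm on, then falls, and 8 to 9 mm after touching the arms have snapped past and pull the holder down by themselves with 2 to 4 N, until the shoulder meets the tube: from there the push rises steeply, over 20 N per mm.
- stand: Gallery rail: dark base strip 44 x 345 x 8 mm fixed on the counter, two brass telescopic posts 300 mm apart, and between their heads a level brass tube, 16 mm diameter, straight above the strip. Origin: centre of the strip's underside; y along the tube, z up. Height of the tube's axis: anywhere from 80 to 125 mm above the counter, not measured.
- post_left (a point): Foot of the post at the stand's +y end (on the counter, on the post's axis). Each post has an upright round head of 24 mm diameter around the tube's end, from 18 mm below to 14 mm above the tube's axis, with a finial to 26 mm above. A mounted holder that rests against a post head has its centre 47 mm from that post's axis.
- post_right (a point): Foot of the post at the stand's -y end, alike. The upper parts of the posts slide in brass sleeves and are held by black thumb screws. Sliding the mounted holder along the tube takes about 4 to 8 N, more if it is pressed down meanwhile.
- tray_choc: Gold tray 190 x 145 x 16 mm with six chocolate cakes in clear boxes (to 37 mm high), fixed on the counter beyond the rail beside one half of it: 150 mm from the rail's line, 76 mm to one side of its middle. Origin: centre of its underside. It marks the end of the rail that is meant.
- tray_red: The same gold tray with two dark red loaves (to 63 mm high), beside the other half of the rail. Origin at the centre of its underside.
- cakebox1: Loose clear box 56 x 56 x 32 mm with a chocolate cake, on the counter. Origin at the centre of its underside. Bystander.
- cakebox2: Another such loose cake box. Bystander.
- signfoot: Loose gold sign foot on the counter: round foot 54 mm in diameter, thin stem, 70 mm high. Origin at the centre of its underside. Bystander.
Mind the look-alikes: they are no part of the job. Leave any pink or red look-alike of the holder alone.

How it is judged:
By the outcome, as a careful person would: the job done as asked, in the order asked, and still so for the second after the job is handed in, with the robot touching nothing.
It also fails if it takes over 72 s, if anything falls off the work surface, if the arm or the gripper's body presses on something with over 40 N, if the wrist force passes 120 N, or if a joint passes its speed limit or range.

## Working session

There is one attempt and no reset: what is moved stays moved. The work goes in short steps, Python scripts to look and compute and a tool call to move; the robot and the scene stay as the last step left them, time stands still between calls to the robot, and variables do not carry over. Pictures are saved under pics/ and viewed, at most 10 in all, crops included, and the job is handed in when it is done.

Besides the shell and the picture viewer there is one more tool, called after "Emit:" by a JSON object that holds its "op" and its "data", one argument or row to a line. play_rows: Moves the arm, as the interface text tells. Its arguments: {"type":"object","properties":{"rows":{"type":"array"},"force":{"type":"number"}},"required":["rows"]}

```bash
mkdir -p pics; python3 - <<'E'
from rig import r
import cv2,numpy as np
for n in ["scene","top"]:
    f=r.grab_frame(n); cv2.imwrite(f"pics/{n}0.png",cv2.cvtColor(f["pixels"],cv2.COLOR_RGB2BGR))
    np.savez(f"{n}0.npz",**f); print(n,f["fx"],f["cx"],f["cy"],f["dist"],np.round(f["pose"],3).tolist())
print(r.sense())
E
```

```text
scene 519.3338002877736 275.53148357819174 208.2061434079779 [-0.1597214  0.         0.         0.         0.       ] [[0.445, 0.676, -0.588, 1273.326], [0.895, -0.334, 0.295, -352.13], [0.003, -0.657, -0.754, 1007.76], [0.0, 0.0, 0.0, 1.0]]
top 487.81084180461625 279.4100315815733 202.58343055755373 [0.00806302 0.         0.         0.         0.        ] [[-0.106, -0.971, 0.215, 348.219], [-0.994, 0.104, -0.017, 24.011], [-0.006, -0.215, -0.977, 1098.388], [0.0, 0.0, 0.0, 1.0]]
{'clock': 0.1, 'qpos': array([ 1.13460040e+00,  3.53617633e-01,  1.63403404e+00, -1.99626769e-05,
        1.15520056e+00, -2.39361261e-03]), 'qvel': array([ 0.00107935, -0.00130516, -0.0008211 , -0.00088423, -0.00188664,
       -0.00137686]), 'joint_efforts': array([-6.51709015e-04, -6.06358123e+01, -3.42817140e+01, -2.08462611e-04,
        4.11581612e-03, -2.79147662e-05]), 'eef_pos': array([262.52928798, 566.73193141, 230.62356086]), 'tcp_rot': array([-3.14033303e+00,  1.52382090e-05,  2.70779842e+00]), 'contact_force': array([-0.67524314, -0.65803392, -0.21920305]), 'wrist_torque': array([ 0.01336882, -0.00032575,  0.00756693]), 'grasp_force': 0.0, 'opening': 0.9998742570430919}
```

View pics/scene0.png

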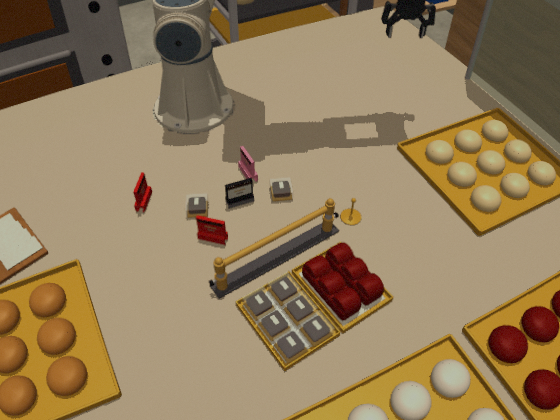

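View pics/top0.png

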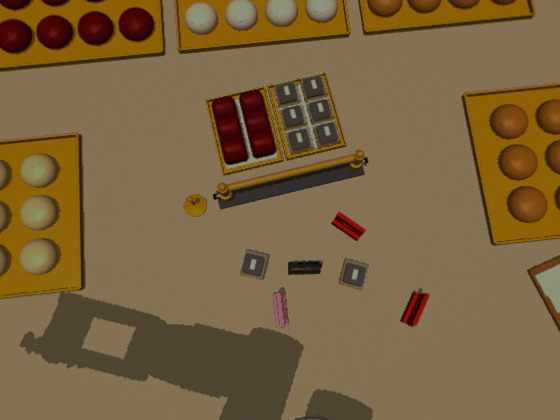

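Scene: black holder at about (239,192), i.e. (305,268) in top. The look-alikes are red at top (348,226) and (415,308), and pink at (281,308). Only the one at (305,268) is black with a brown band. The chocolate tray is at the right rail end in the top view (359,160). I'll confirm with one enlarged crop.

```bash
python3 - <<'E'
import cv2,numpy as np
a=cv2.imread("pics/top0.png")[145:295,205:405]; a=cv2.resize(a,None,fx=4,fy=4,interpolation=cv2.INTER_CUBIC)
a=np.clip(a.astype(float)*1.6,0,255).astype(np.uint8); cv2.imwrite("pics/c0.png",a)
b=cv2.imread("pics/scene0.png")[140:300,180:380]; b=cv2.resize(b,None,fx=3.75,fy=3.75,interpolation=cv2.INTER_CUBIC)
cv2.imwrite("pics/c1.png",np.clip(b*1.5,0,255).astype(np.uint8))
E
```

```text
(no output)
```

View pics/c0.png

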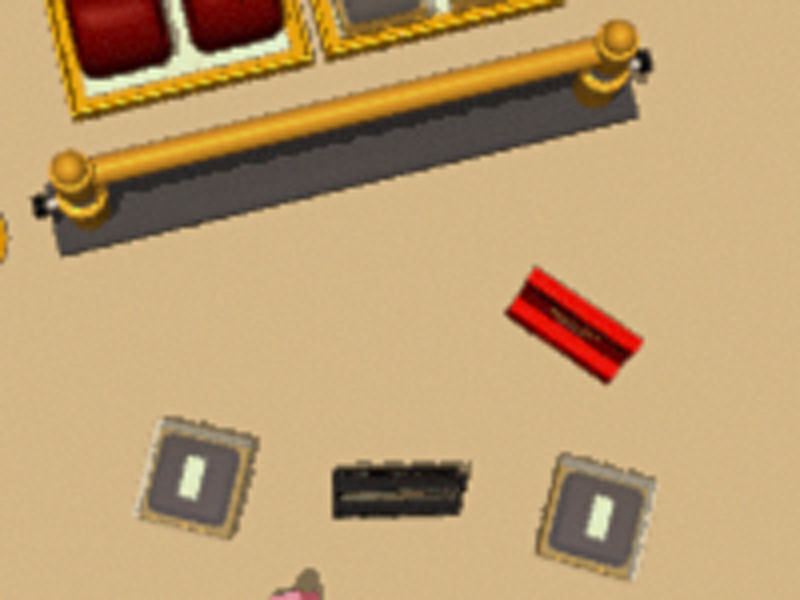

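View pics/c1.png

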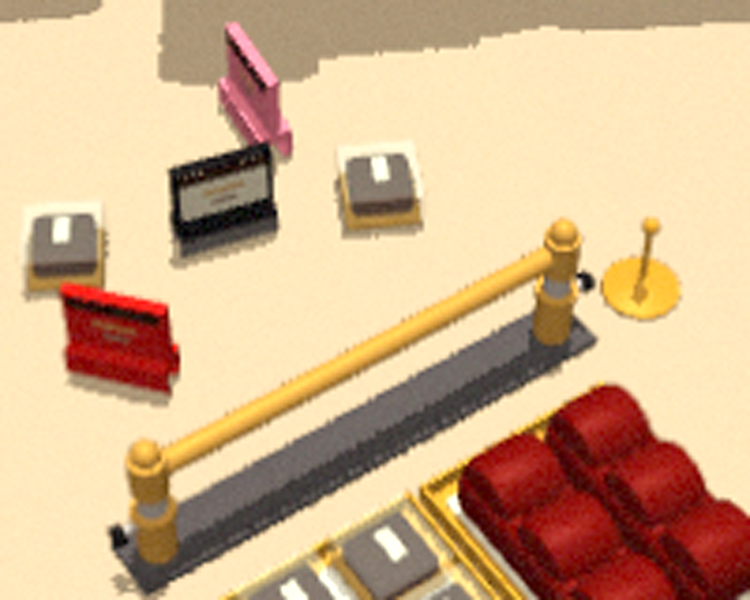

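c0 and c1 confirm it: the black holder with the brown band stands between the two cake boxes, with its panel top at about c1 (170,172)-(270,147). The choc-end post finial is at c0 (618,37) and c1 (147,453).

```bash
cat > h.py <<'E'
import cv2,numpy as np
def ray(f,uv):
    K=np.array([[f["fx"],0,f["cx"]],[0,f["fy"],f["cy"]],[0,0,1]],float)
    n=cv2.undistortPoints(np.array([[uv]],float),K,np.array(f["dist"],float))[0,0]
    P=np.array(f["pose"]); d=P[:3,:3]@np.r_[n,1]; return P[:3,3],d/np.linalg.norm(d)
def onz(f,uv,z):
    o,d=ray(f,uv); return (o+d*(z-o[2])/d[2]).round(1)
def tri(l):
    A=0;b=0;R=[ray(*x) for x in l]
    for o,d in R:
        M=np.eye(3)-np.outer(d,d);A=A+M;b=b+M@o
    p=np.linalg.solve(A,b); return p.round(1),[round(float(np.linalg.norm((np.eye(3)-np.outer(d,d))@(p-o))),1) for o,d in R]
def proj(f,p):
    P=np.linalg.inv(np.array(f["pose"])); K=np.array([[f["fx"],0,f["cx"]],[0,f["fy"],f["cy"]],[0,0,1]],float)
    return cv2.projectPoints(np.array([p],float),cv2.Rodrigues(P[:3,:3])[0],P[:3,3],K,np.array(f["dist"],float))[0][0,0]
E
python3 - <<'E'
from h import *
T=np.load("top0.npz");S=np.load("scene0.npz")
t=lambda u,v:(T,(u/4+205,v/4+145)); s=lambda u,v:(S,(u/3.75+180,v/3.75+140))
print("finL",tri([t(70,166),s(564,232)]),"finR",tri([t(618,37),s(147,453)]))
for n,u,v in [("topL",170,172),("topR",270,147)]: print(n,onz(*s(u,v),76.5))
for n,u,v in [("botL",180,262),("botR",276,235)]: print(n,onz(*s(u,v),0))
print("top-view centre",onz(*t(400,490),40),[onz(*t(*c),20) for c in [(334,517),(462,514),(334,466),(467,462)]], onz(*t(340,491),76.5),onz(*t(460,491),76.5))
print("strip corners",[onz(*t(*c),8) for c in [(62,255),(637,117)]])
print("boxes",onz(*t(190,478),32),onz(*t(600,517),32), "red",onz(*t(575,325),50),"pink c1",onz(*s(250,65),60))
E
```

```text
finL (array([612.6, 121.3, 110.5]), [0.2, 0.2]) finR (array([ 652. , -173.5,  109.2]), [0.0, 0.0])
topL [426.4 -66.8  76.5]
topR [434.8   2.   76.5]
botL [438.4 -70.2   0. ]
botR [445.1  -0.8   0. ]
top-view centre [432.5 -34.5  40. ] [array([423.3,   2. ,  20. ]), array([417.5, -67.9,  20. ]), array([451.,  -1.,  20.]), array([445.4, -74.1,  20. ])] [432.4  -1.4  76.5] [425.8 -63.5  76.5]
strip corners [array([588.1, 140. ,   8. ]), array([ 633.9, -197.8,    8. ])]
boxes [451.7  77.9  32. ] [ 407.2 -140.9   32. ] red [ 510.3 -139.    50. ] pink c1 [340.   29.4  60. ]
```

```bash
cat > plan.py <<'E'
# usage: plan x y z yawdeg N  -> rounded rows from the measured pose, no motion
import sys,json
from rig import r
from h import *
from scipy.spatial.transform import Rotation as R
def plan(x,y,z,yaw,N,fing,start=None):
    s=r.sense(); p=np.array(s["eef_pos"]) if start is None else np.array(start[0]); Q=R.from_euler("xyz",s["tcp_rot"]) if start is None else start[1]
    G=R.from_euler("xyz",[np.pi,0,np.deg2rad(yaw)]); t=np.array([x,y,z]); out=[]
    for k in range(N,0,-1):
        dp=(Q.inv().apply((t-p)/k)/40).round(3); w=((Q.inv()*G).as_rotvec()/k/np.deg2rad(6)).round(2)
        out.append({"dp":dp.tolist(),"turn":w.tolist(),"fingers":fing}); p=p+Q.apply(dp*40); Q=Q*R.from_rotvec(w*np.deg2rad(6))
    for i in range(0,N,5): print(json.dumps(out[i:i+5]))
    return p,Q
if __name__=="__main__":
    a=list(map(float,sys.argv[1:])); plan(*a[:4],int(a[4]),a[5])
E
python3 plan.py 429 -33 200 83.3 20 0
```

```text
[{"dp": [-0.504, -0.593, 0.039], "turn": [-0.0, 0.0, 0.6], "fingers": 0.0}, {"dp": [-0.54, -0.56, 0.039], "turn": [-0.0, 0.0, 0.6], "fingers": 0.0}, {"dp": [-0.574, -0.525, 0.039], "turn": [-0.0, 0.0, 0.6], "fingers": 0.0}, {"dp": [-0.606, -0.488, 0.039], "turn": [-0.0, 0.0, 0.6], "fingers": 0.0}, {"dp": [-0.635, -0.449, 0.039], "turn": [-0.0, 0.0, 0.6], "fingers": 0.0}]
[{"dp": [-0.662, -0.408, 0.039], "turn": [-0.0, 0.0, 0.6], "fingers": 0.0}, {"dp": [-0.687, -0.366, 0.039], "turn": [-0.0, 0.0, 0.6], "fingers": 0.0}, {"dp": [-0.708, -0.322, 0.039], "turn": [-0.0, 0.0, 0.6], "fingers": 0.0}, {"dp": [-0.727, -0.276, 0.039], "turn": [-0.0, 0.0, 0.6], "fingers": 0.0}, {"dp": [-0.743, -0.23, 0.039], "turn": [-0.0, 0.0, 0.6], "fingers": 0.0}]
[{"dp": [-0.756, -0.183, 0.039], "turn": [-0.0, 0.0, 0.6], "fingers": 0.0}, {"dp": [-0.766, -0.135, 0.039], "turn": [-0.0, 0.0, 0.6], "fingers": 0.0}, {"dp": [-0.773, -0.087, 0.039], "turn": [-0.0, 0.0, 0.6], "fingers": 0.0}, {"dp": [-0.777, -0.038, 0.039], "turn": [-0.0, 0.0, 0.6], "fingers": 0.0}, {"dp": [-0.778, 0.01, 0.039], "turn": [-0.0, 0.0, 0.6], "fingers": 0.0}]
[{"dp": [-0.776, 0.059, 0.039], "turn": [-0.0, 0.0, 0.59], "fingers": 0.0}, {"dp": [-0.771, 0.107, 0.039], "turn": [-0.0, 0.0, 0.6], "fingers": 0.0}, {"dp": [-0.762, 0.155, 0.039], "turn": [-0.0, 0.0, 0.59], "fingers": 0.0}, {"dp": [-0.752, 0.202, 0.039], "turn": [-0.0, 0.01, 0.6], "fingers": 0.0}, {"dp": [-0.737, 0.25, 0.039], "turn": [-0.0, 0.0, 0.59], "fingers": 0.0}]
```

Emit:
{"op": "play_rows", "data": {
  "rows": [
    {"dp":[-0.5,-0.59,0.04],"turn":[0,0,0.6],"fingers":0},
    {"dp":[-0.54,-0.56,0.04],"turn":[0,0,0.6],"fingers":0},
    {"dp":[-0.57,-0.53,0.04],"turn":[0,0,0.6],"fingers":0},
    {"dp":[-0.61,-0.49,0.04],"turn":[0,0,0.6],"fingers":0},
    {"dp":[-0.64,-0.45,0.04],"turn":[0,0,0.6],"fingers":0}
  ]
}}

```text
clock: 0.52
eef_pos: [304.1, 415.4, 222.8]
tcp_rot: [-3.141, 0.0, 2.391]
contact_force: [0.6, -0.1, -0.5]
opening: 0.995
grasp_force: 0.0
```

Emit:
{"op": "play_rows", "data": {
  "rows": [
    {"dp":[-0.66,-0.41,0.04],"turn":[0,0,0.6],"fingers":0},
    {"dp":[-0.69,-0.37,0.04],"turn":[0,0,0.6],"fingers":0},
    {"dp":[-0.71,-0.32,0.04],"turn":[0,0,0.6],"fingers":0},
    {"dp":[-0.73,-0.28,0.04],"turn":[0,0,0.6],"fingers":0},
    {"dp":[-0.74,-0.23,0.04],"turn":[0,0,0.6],"fingers":0}
  ]
}}

```text
clock: 0.93
eef_pos: [345.5, 265.2, 215.0]
tcp_rot: [-3.141, 0.0, 2.077]
contact_force: [0.8, 0.5, -0.2]
opening: 1.0
grasp_force: 0.0
```

Emit:
{"op": "play_rows", "data": {
  "rows": [
    {"dp":[-0.76,-0.18,0.04],"turn":[0,0,0.6],"fingers":0},
    {"dp":[-0.77,-0.14,0.04],"turn":[0,0,0.6],"fingers":0},
    {"dp":[-0.77,-0.09,0.04],"turn":[0,0,0.6],"fingers":0},
    {"dp":[-0.78,-0.04,0.04],"turn":[0,0,0.6],"fingers":0},
    {"dp":[-0.78,0.01,0.04],"turn":[0,0,0.6],"fingers":0}
  ]
}}

```text
clock: 1.35
eef_pos: [387.1, 114.9, 207.2]
tcp_rot: [-3.142, 0.0, 1.762]
contact_force: [0.8, -0.0, -0.1]
opening: 1.003
grasp_force: 0.0
```

Emit:
{"op": "play_rows", "data": {
  "rows": [
    {"dp":[-0.78,0.06,0.04],"turn":[0,0,0.6],"fingers":0},
    {"dp":[-0.77,0.11,0.04],"turn":[0,0,0.6],"fingers":0},
    {"dp":[-0.76,0.16,0.04],"turn":[0,0,0.6],"fingers":0},
    {"dp":[-0.75,0.2,0.04],"turn":[0,0,0.6],"fingers":0},
    {"dp":[-0.74,0.25,0.04],"turn":[0,0,0.6],"fingers":0}
  ]
}}

```text
clock: 1.77
eef_pos: [428.8, -35.3, 199.1]
tcp_rot: [-3.141, -0.0, 1.448]
contact_force: [0.3, -0.2, 0.3]
opening: 1.001
grasp_force: 0.0
```

```bash
python3 - <<'E'
from rig import r
import cv2,numpy as np
f=r.grab_frame("wrist"); cv2.imwrite("pics/w1.png",np.clip(cv2.cvtColor(f["pixels"],cv2.COLOR_RGB2BGR)*1.4,0,255).astype(np.uint8)); np.savez("w1.npz",**f)
s=r.sense();print(s["clock"],s["eef_pos"],s["tcp_rot"],s["contact_force"],s["qpos"]); print(np.round(f["pose"],3).tolist(),f["fx"])
E
```

```text
1.8167 [430.52595023 -39.10470452 199.15666023] [3.13999556e+00 2.27902673e-03 1.44319966e+00] [ 2.54437865 -1.92890195  0.3977127 ] [-0.092201    0.08629437  2.06007769 -0.00278516  0.99370692  0.03691163]
[[0.992, -0.116, -0.04, 438.363], [-0.122, -0.941, -0.316, 45.625], [-0.001, 0.318, -0.948, 342.59], [0.0, 0.0, 0.0, 1.0]] 314.0000615748187
```

View pics/w1.png

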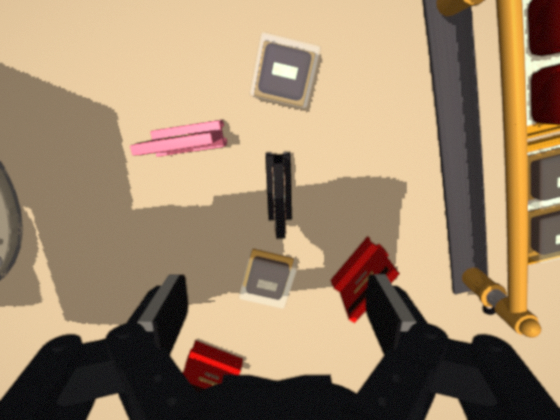

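w1: holder shoulder corners at (267,153), (291,153), (265,219) and (293,219), with the far panel-top end at (280.5,236). The choc finial is at (528,324) and the tube runs along column ~515.

```bash
python3 - <<'E'
from h import *
W=np.load("w1.npz");T=np.load("top0.npz");S=np.load("scene0.npz")
print([onz(W,c,26.5) for c in [(267,153),(291,153),(265,219),(293,219)]],onz(W,(280.5,236),76.5))
print("fin",tri([(W,(528,324)),(T,(618/4+205,37/4+145)),(S,(147/3.75+180,453/3.75+140))]))
for z in (85,92,98): print(z,onz(W,(507,60),z),onz(W,(513,150),z),onz(W,(520,290),z))
print([proj(T,(640,-90,z)) for z in (85,100)])
E
python3 plan.py 429 -34 110 83.3 5 0
```

```text
[array([423.6,   5.2,  26.5]), array([447.3,   2.2,  26.5]), array([412.2, -63.8,  26.5]), array([441.9, -67.5,  26.5])] [428.2 -64.6  76.5]
fin (array([ 651.2, -172.9,  105.4]), [2.1, 2.3, 1.4])
85 [617.7  61.5  85. ] [629.2  -8.6  85. ] [ 652.7 -146.4   85. ]
92 [612.9  61.1  92. ] [624.   -7.1  92. ] [ 646.9 -141.2   92. ]
98 [608.7  60.7  98. ] [619.5  -5.9  98. ] [ 641.9 -136.7   98. ]
[array([320.23052961, 167.00146934]), array([320.76682409, 164.98351357])]
[{"dp": [0.025, -0.012, 0.446], "turn": [0.0, 0.0, -0.02], "fingers": 0.0}, {"dp": [0.025, -0.011, 0.446], "turn": [0.0, 0.01, -0.02], "fingers": 0.0}, {"dp": [0.025, -0.011, 0.446], "turn": [0.01, 0.0, -0.02], "fingers": 0.0}, {"dp": [0.025, -0.011, 0.445], "turn": [0.0, 0.01, -0.02], "fingers": 0.0}, {"dp": [0.025, -0.011, 0.446], "turn": [0.01, 0.0, -0.02], "fingers": 0.0}]
```

```bash
python3 plan.py 431 -32.5 32.5 83.2 6 0
```

```text
[{"dp": [0.029, -0.003, 0.694], "turn": [0.0, 0.0, -0.01], "fingers": 0.0}, {"dp": [0.029, -0.003, 0.694], "turn": [0.0, 0.0, -0.02], "fingers": 0.0}, {"dp": [0.029, -0.002, 0.695], "turn": [0.0, 0.01, -0.01], "fingers": 0.0}, {"dp": [0.029, -0.002, 0.694], "turn": [0.01, 0.0, -0.02], "fingers": 0.0}, {"dp": [0.028, -0.002, 0.695], "turn": [0.0, 0.01, -0.01], "fingers": 0.0}]
[{"dp": [0.028, -0.002, 0.694], "turn": [0.01, 0.0, -0.02], "fingers": 0.0}]
```

Emit:
{"op": "play_rows", "data": {
  "rows": [
    {"dp":[0.03,0,0.7],"turn":[0,0,-0.02],"fingers":0},
    {"dp":[0.03,0,0.7],"turn":[0,0,-0.02],"fingers":0},
    {"dp":[0.03,0,0.7],"turn":[0,0,-0.02],"fingers":0},
    {"dp":[0,0,0.4],"turn":[0,0,0],"fingers":0},
    {"dp":[0,0,0],"turn":[0,0,0],"fingers":0}
  ]
}}

```text
clock: 2.23
eef_pos: [426.7, -29.9, 96.4]
tcp_rot: [-3.136, 0.0, 1.457]
contact_force: [-0.4, -0.4, -0.8]
opening: 1.003
grasp_force: 0.0
```

Emit:
{"op": "play_rows", "data": {
  "rows": [
    {"dp":[0,0,0],"turn":[0,0,0],"fingers":0},
    {"dp":[0,0,0],"turn":[0,0,0],"fingers":0}
  ]
}}

```text
clock: 2.4
eef_pos: [430.0, -30.1, 100.1]
tcp_rot: [3.141, -0.0, 1.458]
contact_force: [0.6, -0.6, 1.1]
opening: 1.001
grasp_force: 0.0
```

```bash
python3 plan.py 431 -32.5 32.5 83.2 4 0; python3 -c "
from rig import r
s=r.sense();print(s['eef_pos'],s['tcp_rot'],s['contact_force'])"
```

```text
[{"dp": [-0.014, 0.008, 0.423], "turn": [0.0, -0.0, 0.01], "fingers": 0.0}, {"dp": [-0.014, 0.008, 0.422], "turn": [0.0, -0.0, 0.01], "fingers": 0.0}, {"dp": [-0.014, 0.007, 0.423], "turn": [0.0, -0.0, 0.02], "fingers": 0.0}, {"dp": [-0.014, 0.008, 0.422], "turn": [0.01, -0.0, 0.01], "fingers": 0.0}]
[429.97022229 -30.10830259 100.11332978] [ 3.14069586e+00 -1.55789302e-05  1.45757693e+00] [ 0.62856591 -0.56591336  1.05085149]
```

Emit:
{"op": "play_rows", "data": {
  "rows": [
    {"dp":[-0.03,0.02,0.4],"turn":[0,0,0.02],"fingers":0},
    {"dp":[-0.03,0.01,0.5],"turn":[0,0,0.02],"fingers":0},
    {"dp":[0,0,0.4],"turn":[0,0,0.02],"fingers":0},
    {"dp":[0,0,0.25],"turn":[0,0,0],"fingers":0},
    {"dp":[0,0,0.12],"turn":[0,0,0],"fingers":0}
  ]
}}

```text
clock: 2.82
eef_pos: [430.8, -32.6, 32.6]
tcp_rot: [3.141, -0.0, 1.451]
contact_force: [0.3, 0.2, -0.0]
opening: 0.998
grasp_force: 0.0
```

Emit:
{"op": "play_rows", "data": {
  "rows": [
    {"dp":[0,0,0],"turn":[0,0,0],"fingers":0},
    {"dp":[0,0,0],"turn":[0,0,0],"fingers":0}
  ]
}}

```text
clock: 2.98
eef_pos: [431.0, -32.6, 33.4]
tcp_rot: [3.14, -0.0, 1.451]
contact_force: [-0.2, -0.1, -0.4]
opening: 1.0
grasp_force: 0.0
```

Emit:
{"op": "play_rows", "data": {
  "force": 80,
  "rows": [
    {"dp":[0,0,0],"turn":[0,0,0],"fingers":0.4},
    {"dp":[0,0,0],"turn":[0,0,0],"fingers":0.7},
    {"dp":[0,0,0],"turn":[0,0,0],"fingers":1},
    {"dp":[0,0,0],"turn":[0,0,0],"fingers":1},
    {"dp":[0,0,0],"turn":[0,0,0],"fingers":1}
  ]
}}

```text
clock: 3.4
eef_pos: [430.4, -32.6, 32.7]
tcp_rot: [3.141, 0.0, 1.451]
contact_force: [0.1, -1.3, 0.1]
opening: 0.298
grasp_force: 0.0
```

Emit:
{"op": "play_rows", "data": {
  "rows": [
    {"dp":[0,0,0],"turn":[0,0,0],"fingers":1},
    {"dp":[0,0,0],"turn":[0,0,0],"fingers":1},
    {"dp":[0,0,0],"turn":[0,0,0],"fingers":1},
    {"dp":[0,0,0],"turn":[0,0,0],"fingers":1},
    {"dp":[0,0,0],"turn":[0,0,0],"fingers":1}
  ]
}}

```text
clock: 3.82
eef_pos: [430.4, -32.6, 32.6]
tcp_rot: [3.141, 0.0, 1.451]
contact_force: [-0.2, 0.1, 4.6]
opening: 0.093
grasp_force: 78.0
```

```bash
python3 - <<'E'
from plan import *
a=plan(431,-32.6,175,83.2,5,1)
plan(640.3,-89,172,97.6,10,1,a)
E
```

```text
[{"dp": [0.001, 0.003, -0.712], "turn": [0.0, 0.0, -0.0], "fingers": 1}, {"dp": [0.0, 0.003, -0.712], "turn": [0.0, 0.0, -0.0], "fingers": 1}, {"dp": [0.001, 0.003, -0.712], "turn": [0.0, 0.0, -0.0], "fingers": 1}, {"dp": [0.0, 0.003, -0.712], "turn": [0.0, 0.0, -0.0], "fingers": 1}, {"dp": [0.001, 0.003, -0.712], "turn": [0.0, 0.0, -0.01], "fingers": 1}]
[{"dp": [-0.078, 0.536, 0.008], "turn": [0.0, 0.0, -0.24], "fingers": 1}, {"dp": [-0.092, 0.534, 0.008], "turn": [0.0, 0.0, -0.24], "fingers": 1}, {"dp": [-0.105, 0.532, 0.008], "turn": [0.0, 0.0, -0.24], "fingers": 1}, {"dp": [-0.118, 0.529, 0.008], "turn": [0.0, 0.0, -0.24], "fingers": 1}, {"dp": [-0.132, 0.526, 0.007], "turn": [0.0, 0.0, -0.24], "fingers": 1}]
[{"dp": [-0.145, 0.522, 0.008], "turn": [0.0, 0.0, -0.24], "fingers": 1}, {"dp": [-0.158, 0.518, 0.007], "turn": [0.0, 0.0, -0.24], "fingers": 1}, {"dp": [-0.171, 0.514, 0.008], "turn": [0.0, 0.0, -0.24], "fingers": 1}, {"dp": [-0.183, 0.51, 0.007], "turn": [0.0, 0.0, -0.24], "fingers": 1}, {"dp": [-0.196, 0.506, 0.008], "turn": [0.0, 0.0, -0.24], "fingers": 1}]
```

Emit:
{"op": "play_rows", "data": {
  "rows": [
    {"dp":[0,0,-0.4],"turn":[0,0,0],"fingers":1},
    {"dp":[0,0,-0.9],"turn":[0,0,0],"fingers":1},
    {"dp":[0,0,-0.9],"turn":[0,0,0],"fingers":1},
    {"dp":[0,0,-0.8],"turn":[0,0,0],"fingers":1},
    {"dp":[0,0,-0.5],"turn":[0,0,0],"fingers":1}
  ]
}}

```text
clock: 4.23
eef_pos: [431.0, -32.7, 175.3]
tcp_rot: [3.139, -0.0, 1.451]
contact_force: [1.0, -0.7, -1.1]
opening: 0.092
grasp_force: 77.9
```

Emit:
{"op": "play_rows", "data": {
  "rows": [
    {"dp":[-0.08,0.54,0],"turn":[0,0,-0.24],"fingers":1},
    {"dp":[-0.09,0.53,0],"turn":[0,0,-0.24],"fingers":1},
    {"dp":[-0.1,0.53,0],"turn":[0,0,-0.24],"fingers":1},
    {"dp":[-0.12,0.53,0],"turn":[0,0,-0.24],"fingers":1},
    {"dp":[-0.13,0.53,0],"turn":[0,0,-0.24],"fingers":1}
  ]
}}

```text
clock: 4.65
eef_pos: [535.6, -61.0, 172.2]
tcp_rot: [-3.141, -0.0, 1.578]
contact_force: [0.4, 0.9, 0.9]
opening: 0.094
grasp_force: 77.9
```

Emit:
{"op": "play_rows", "data": {
  "rows": [
    {"dp":[-0.14,0.52,0],"turn":[0,0,-0.24],"fingers":1},
    {"dp":[-0.16,0.52,0],"turn":[0,0,-0.24],"fingers":1},
    {"dp":[-0.17,0.51,0],"turn":[0,0,-0.24],"fingers":1},
    {"dp":[-0.14,0.4,0],"turn":[0,0,-0.24],"fingers":1},
    {"dp":[-0.1,0.25,0],"turn":[0,0,-0.24],"fingers":1}
  ]
}}

```text
clock: 5.07
eef_pos: [625.7, -85.3, 171.8]
tcp_rot: [-3.142, 0.0, 1.704]
contact_force: [0.0, 0.3, -0.3]
opening: 0.093
grasp_force: 77.8
```

Emit:
{"op": "play_rows", "data": {
  "rows": [
    {"dp":[-0.09,0.22,0],"turn":[0,0,0],"fingers":1},
    {"dp":[-0.05,0.14,0],"turn":[0,0,0],"fingers":1},
    {"dp":[0,0,0],"turn":[0,0,0],"fingers":1},
    {"dp":[0,0,0],"turn":[0,0,0],"fingers":1},
    {"dp":[0,0,0],"turn":[0,0,0],"fingers":1}
  ]
}}

```text
clock: 5.48
eef_pos: [638.6, -88.3, 172.3]
tcp_rot: [-3.141, -0.0, 1.702]
contact_force: [-0.2, -0.5, -0.5]
opening: 0.094
grasp_force: 77.9
```

```bash
python3 - <<'E'
from rig import r
import cv2,numpy as np
out=[]
for n in ["wrist","scene"]:
    f=r.grab_frame(n); im=np.clip(cv2.cvtColor(f["pixels"],cv2.COLOR_RGB2BGR)*1.4,0,255).astype(np.uint8); np.savez(n+"2.npz",**f); out.append(im)
cv2.imwrite("pics/w2.png",out[0])
c=cv2.resize(out[1][150:310,190:390],None,fx=3.75,fy=3.75,interpolation=cv2.INTER_CUBIC); cv2.imwrite("pics/s2.png",c)
s=r.sense();print(s["clock"],s["eef_pos"],s["tcp_rot"],s["contact_force"],s["wrist_torque"])
E
python3 plan.py 640.3 -89 172 97.6 2 1
```

```text
5.5833 [638.74023427 -88.27776315 172.52741876] [-3.14119241e+00 -1.23961236e-04  1.70237859e+00] [ 0.32334205  0.19330889 -1.22306547] [-0.00990973  0.04425699  0.00816896]
[{"dp": [-0.012, 0.018, 0.007], "turn": [-0.0, -0.0, -0.01], "fingers": 1.0}, {"dp": [-0.011, 0.018, 0.006], "turn": [-0.0, -0.0, -0.0], "fingers": 1.0}]
```

View pics/w2.png

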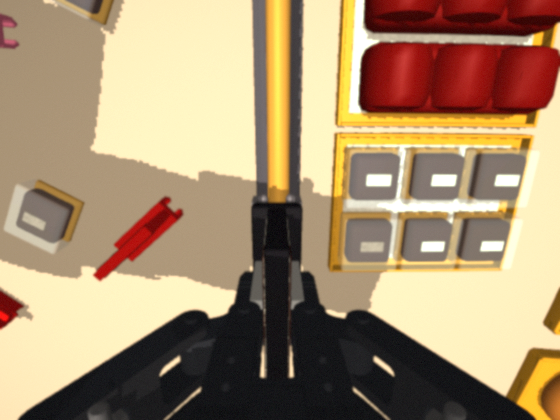

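View pics/s2.png

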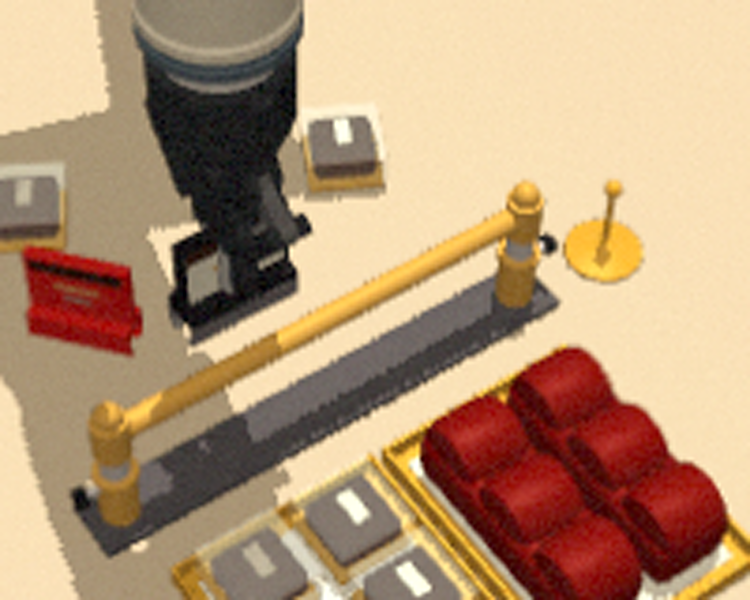

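w2: tube centre at column ~278 from (278,0) to (278,190), and the holder's shoulder end is centred at ~(277,200), so they are aligned and parallel. s2: the holder hangs level above the rail, toward the choc half.

```bash
python3 - <<'E'
from h import *
from rig import r
W=np.load("wrist2.npz"); s=r.sense(); y=s["tcp_rot"][2]; ax=np.array([np.cos(y),np.sin(y),0]); p=np.array(s["eef_pos"])
for d in (40,80,160):
  for z in (172,140,92):
    q=p+ax*d; q[2]=z; print(d,z,proj(W,q).round(1))
im=W["pixels"].astype(int)
for row in (20,60,100,140,180):
    m=(im[row,240:320,0]-im[row,240:320,2])>70; c=np.where(m)[0]+240; print(row,c.min(),c.max(),c.mean())
for row in (205,215,225):
    m=im[row,240:320].sum(1)<90; c=np.where(m)[0]+240; print(row,c.min(),c.max(),c.mean())
E
```

```text
40 172 [278.2 200.7]
40 140 [278.  185.2]
40 92 [277.8 169.8]
80 172 [278.4 112.9]
80 140 [278.1 112.2]
80 92 [277.9 111.5]
160 172 [ 278.7 -108.7]
160 140 [278.3 -64.8]
160 92 [278.  -24.1]
20 266 289 277.5
60 266 289 277.5
100 267 288 277.5
140 267 288 277.5
180 268 288 278.0
205 253 299 276.0
215 253 300 278.2
225 253 300 276.5
```

Emit:
{"op": "play_rows", "data": {
  "rows": [
    {"dp":[0,0,0.3],"turn":[0,0,0],"fingers":1},
    {"dp":[0,0,0.3],"turn":[0,0,0],"fingers":1},
    {"dp":[0,0,0.15],"turn":[0,0,0],"fingers":1},
    {"dp":[0,0,0.06],"turn":[0,0,0],"fingers":1},
    {"dp":[0,0,0],"turn":[0,0,0],"fingers":1}
  ]
}}

```text
clock: 6.0
eef_pos: [638.5, -88.4, 138.6]
tcp_rot: [-3.139, -0.001, 1.702]
contact_force: [0.4, -0.3, -0.8]
opening: 0.096
grasp_force: 77.9
```

Emit:
{"op": "play_rows", "data": {
  "force": 100,
  "rows": [
    {"dp":[0,0,0.05],"turn":[0,0,0],"fingers":1},
    {"dp":[0,0,0.05],"turn":[0,0,0],"fingers":1},
    {"dp":[0,0,0],"turn":[0,0,0],"fingers":1}
  ]
}}

```text
clock: 6.25
eef_pos: [639.4, -88.5, 136.0]
tcp_rot: [3.142, 0.0, 1.702]
contact_force: [0.4, 0.2, -1.2]
opening: 0.091
grasp_force: 98.8
```

Emit:
{"op": "play_rows", "data": {
  "rows": [
    {"dp":[0,0,0.05],"turn":[0,0,0],"fingers":1},
    {"dp":[0,0,0],"turn":[0,0,0],"fingers":1}
  ]
}}

```text
clock: 6.42
eef_pos: [639.4, -88.5, 134.0]
tcp_rot: [3.142, 0.0, 1.702]
contact_force: [-0.6, -0.1, -1.2]
opening: 0.095
grasp_force: 98.8
```

Emit:
{"op": "play_rows", "data": {
  "rows": [
    {"dp":[0,0,0.05],"turn":[0,0,0],"fingers":1},
    {"dp":[0,0,0],"turn":[0,0,0],"fingers":1}
  ]
}}

```text
clock: 6.58
eef_pos: [639.3, -88.5, 131.9]
tcp_rot: [-3.141, -0.0, 1.702]
contact_force: [-0.0, 0.0, -0.6]
opening: 0.095
grasp_force: 98.8
```

Emit:
{"op": "play_rows", "data": {
  "rows": [
    {"dp":[0,0,0.05],"turn":[0,0,0],"fingers":1},
    {"dp":[0,0,0],"turn":[0,0,0],"fingers":1}
  ]
}}

```text
clock: 6.75
eef_pos: [639.2, -88.5, 129.8]
tcp_rot: [-3.141, -0.0, 1.702]
contact_force: [-1.0, -0.7, -1.0]
opening: 0.088
grasp_force: 98.8
```

Emit:
{"op": "play_rows", "data": {
  "rows": [
    {"dp":[0,0,0.04],"turn":[0,0,0],"fingers":1},
    {"dp":[0,0,0],"turn":[0,0,0],"fingers":1}
  ]
}}

```text
clock: 6.92
eef_pos: [639.3, -88.5, 128.2]
tcp_rot: [-3.141, -0.0, 1.703]
contact_force: [1.3, 0.0, -0.4]
opening: 0.095
grasp_force: 98.8
```

Emit:
{"op": "play_rows", "data": {
  "rows": [
    {"dp":[0,0,0.04],"turn":[0,0,0],"fingers":1},
    {"dp":[0,0,0],"turn":[0,0,0],"fingers":1}
  ]
}}

```text
clock: 7.08
eef_pos: [639.2, -88.5, 126.6]
tcp_rot: [-3.141, -0.0, 1.703]
contact_force: [-0.3, 0.2, -0.4]
opening: 0.093
grasp_force: 98.8
```

Emit:
{"op": "play_rows", "data": {
  "rows": [
    {"dp":[0,0,0.03],"turn":[0,0,0],"fingers":1},
    {"dp":[0,0,0],"turn":[0,0,0],"fingers":1}
  ]
}}

```text
clock: 7.25
eef_pos: [639.6, -88.5, 125.7]
tcp_rot: [3.141, 0.0, 1.702]
contact_force: [1.1, -0.4, -0.7]
opening: 0.089
grasp_force: 99.5
```

Emit:
{"op": "play_rows", "data": {
  "rows": [
    {"dp":[0,0,0.03],"turn":[0,0,0],"fingers":1},
    {"dp":[0,0,0],"turn":[0,0,0],"fingers":1}
  ]
}}

```text
clock: 7.42
eef_pos: [639.9, -88.5, 125.1]
tcp_rot: [3.141, 0.0, 1.703]
contact_force: [1.2, -0.1, 3.9]
opening: 0.09
grasp_force: 100.0
```

Emit:
{"op": "play_rows", "data": {
  "rows": [
    {"dp":[0,0,0.03],"turn":[0,0,0],"fingers":1},
    {"dp":[0,0,0],"turn":[0,0,0],"fingers":1}
  ]
}}

```text
clock: 7.58
eef_pos: [640.1, -88.6, 124.6]
tcp_rot: [3.14, 0.0, 1.703]
contact_force: [-2.0, -0.8, 10.0]
opening: 0.088
grasp_force: 101.0
```

Emit:
{"op": "play_rows", "data": {
  "rows": [
    {"dp":[0,0,0.03],"turn":[0,0,0],"fingers":1},
    {"dp":[0,0,0],"turn":[0,0,0],"fingers":1}
  ]
}}

```text
clock: 7.75
eef_pos: [640.3, -88.6, 123.8]
tcp_rot: [3.139, 0.001, 1.703]
contact_force: [-2.2, -0.1, 11.8]
opening: 0.088
grasp_force: 101.3
```

Emit:
{"op": "play_rows", "data": {
  "rows": [
    {"dp":[0,0,0.03],"turn":[0,0,0],"fingers":1},
    {"dp":[0,0,0],"turn":[0,0,0],"fingers":1}
  ]
}}

```text
clock: 7.92
eef_pos: [640.3, -88.7, 122.7]
tcp_rot: [3.139, 0.001, 1.703]
contact_force: [-2.2, -0.2, 13.7]
opening: 0.091
grasp_force: 101.4
```

Emit:
{"op": "play_rows", "data": {
  "rows": [
    {"dp":[0,0,0.03],"turn":[0,0,0],"fingers":1},
    {"dp":[0,0,0],"turn":[0,0,0],"fingers":1}
  ]
}}

```text
clock: 8.08
eef_pos: [640.3, -88.7, 121.5]
tcp_rot: [3.139, 0.001, 1.703]
contact_force: [-1.8, 0.6, 11.8]
opening: 0.091
grasp_force: 101.4
```

Emit:
{"op": "play_rows", "data": {
  "rows": [
    {"dp":[0,0,0.03],"turn":[0,0,0],"fingers":1},
    {"dp":[0,0,0],"turn":[0,0,0],"fingers":1}
  ]
}}

```text
clock: 8.25
eef_pos: [640.2, -88.7, 120.0]
tcp_rot: [3.14, 0.001, 1.703]
contact_force: [-0.9, 0.2, 10.3]
opening: 0.093
grasp_force: 100.7
```

Emit:
{"op": "play_rows", "data": {
  "rows": [
    {"dp":[0,0,0.03],"turn":[0,0,0],"fingers":1},
    {"dp":[0,0,0],"turn":[0,0,0],"fingers":1}
  ]
}}

```text
clock: 8.42
eef_pos: [640.0, -88.7, 118.3]
tcp_rot: [3.14, 0.001, 1.703]
contact_force: [0.4, -1.1, 2.8]
opening: 0.088
grasp_force: 99.8
```

Emit:
{"op": "play_rows", "data": {
  "rows": [
    {"dp":[0,0,0.03],"turn":[0,0,0],"fingers":1},
    {"dp":[0,0,0],"turn":[0,0,0],"fingers":1}
  ]
}}

```text
clock: 8.58
eef_pos: [639.8, -88.7, 116.5]
tcp_rot: [3.141, 0.001, 1.703]
contact_force: [0.5, -1.0, 2.1]
opening: 0.092
grasp_force: 99.7
```

Emit:
{"op": "play_rows", "data": {
  "rows": [
    {"dp":[0,0,0.03],"turn":[0,0,0],"fingers":1},
    {"dp":[0,0,0],"turn":[0,0,0],"fingers":1}
  ]
}}

```text
clock: 8.75
eef_pos: [639.6, -88.5, 114.7]
tcp_rot: [3.141, 0.0, 1.703]
contact_force: [1.6, -0.4, -1.4]
opening: 0.089
grasp_force: 99.1
```

Emit:
{"op": "play_rows", "data": {
  "rows": [
    {"dp":[0,0,0.025],"turn":[0,0,0],"fingers":1},
    {"dp":[0,0,0],"turn":[0,0,0],"fingers":1}
  ]
}}

```text
clock: 8.92
eef_pos: [639.4, -88.4, 113.4]
tcp_rot: [-3.142, -0.0, 1.702]
contact_force: [3.5, -1.4, -2.6]
opening: 0.093
grasp_force: 98.9
```

Emit:
{"op": "play_rows", "data": {
  "rows": [
    {"dp":[0,0,0.015],"turn":[0,0,0],"fingers":1},
    {"dp":[0,0,0],"turn":[0,0,0],"fingers":1}
  ]
}}

```text
clock: 9.08
eef_pos: [639.3, -88.4, 112.9]
tcp_rot: [-3.141, -0.0, 1.702]
contact_force: [2.2, 0.4, -3.3]
opening: 0.093
grasp_force: 98.6
```

Emit:
{"op": "play_rows", "data": {
  "rows": [
    {"dp":[0,0,0.012],"turn":[0,0,0],"fingers":1},
    {"dp":[0,0,0],"turn":[0,0,0],"fingers":1}
  ]
}}

```text
clock: 9.25
eef_pos: [639.4, -88.4, 112.6]
tcp_rot: [-3.142, -0.0, 1.703]
contact_force: [2.0, 0.5, -3.8]
opening: 0.094
grasp_force: 98.7
```

Emit:
{"op": "play_rows", "data": {
  "rows": [
    {"dp":[0,0,0.012],"turn":[0,0,0],"fingers":1},
    {"dp":[0,0,0],"turn":[0,0,0],"fingers":1}
  ]
}}

```text
clock: 9.42
eef_pos: [639.4, -88.4, 112.3]
tcp_rot: [3.142, -0.0, 1.702]
contact_force: [2.3, 1.3, -3.1]
opening: 0.092
grasp_force: 99.0
```

Emit:
{"op": "play_rows", "data": {
  "rows": [
    {"dp":[0,0,0.012],"turn":[0,0,0],"fingers":1},
    {"dp":[0,0,0],"turn":[0,0,0],"fingers":1}
  ]
}}

```text
clock: 9.58
eef_pos: [639.4, -88.4, 112.2]
tcp_rot: [3.141, -0.0, 1.702]
contact_force: [0.9, 1.6, 1.8]
opening: 0.091
grasp_force: 99.8
```

Emit:
{"op": "play_rows", "data": {
  "rows": [
    {"dp":[0,0,0.012],"turn":[0,0,0],"fingers":1},
    {"dp":[0,0,0],"turn":[0,0,0],"fingers":1}
  ]
}}

```text
clock: 9.75
eef_pos: [639.5, -88.4, 112.2]
tcp_rot: [3.141, -0.0, 1.702]
contact_force: [-0.6, 1.1, 6.8]
opening: 0.094
grasp_force: 100.5
```

Emit:
{"op": "play_rows", "data": {
  "rows": [
    {"dp":[0,0,0.012],"turn":[0,0,0],"fingers":1},
    {"dp":[0,0,0],"turn":[0,0,0],"fingers":1}
  ]
}}

```text
clock: 9.92
eef_pos: [639.5, -88.4, 112.2]
tcp_rot: [3.141, 0.0, 1.702]
contact_force: [-2.2, 2.0, 9.9]
opening: 0.096
grasp_force: 101.1
```

Emit:
{"op": "play_rows", "data": {
  "rows": [
    {"dp":[0,0,-0.012],"turn":[0,0,0],"fingers":1},
    {"dp":[0,0,-0.012],"turn":[0,0,0],"fingers":1},
    {"dp":[0,0,0],"turn":[0,0,0],"fingers":1}
  ]
}}

```text
clock: 10.17
eef_pos: [639.4, -88.4, 112.2]
tcp_rot: [3.141, -0.0, 1.703]
contact_force: [-0.1, 0.9, 5.2]
opening: 0.088
grasp_force: 99.8
```

Emit:
{"op": "play_rows", "data": {
  "rows": [
    {"dp":[-0.02,0,0],"turn":[0,0,0],"fingers":1},
    {"dp":[-0.03,0,0],"turn":[0,0,0],"fingers":1},
    {"dp":[-0.03,0,0],"turn":[0,0,0],"fingers":1},
    {"dp":[-0.03,0,0],"turn":[0,0,0],"fingers":1}
  ]
}}

```text
clock: 10.5
eef_pos: [639.9, -90.9, 112.2]
tcp_rot: [3.142, -0.003, 1.702]
contact_force: [-0.6, 11.8, 7.4]
opening: 0.089
grasp_force: 100.2
```

Emit:
{"op": "play_rows", "data": {
  "rows": [
    {"dp":[-0.03,0,-0.012],"turn":[0,0,0],"fingers":1},
    {"dp":[-0.03,0,0],"turn":[0,0,0],"fingers":1},
    {"dp":[-0.03,0,0],"turn":[0,0,0],"fingers":1},
    {"dp":[-0.03,0,0],"turn":[0,0,0],"fingers":1},
    {"dp":[-0.03,0,0],"turn":[0,0,0],"fingers":1}
  ]
}}

```text
clock: 10.92
eef_pos: [640.6, -97.3, 112.3]
tcp_rot: [-3.141, -0.002, 1.702]
contact_force: [0.8, 8.1, 3.2]
opening: 0.093
grasp_force: 99.7
```

Emit:
{"op": "play_rows", "data": {
  "rows": [
    {"dp":[-0.03,0,0],"turn":[0,0,0],"fingers":1},
    {"dp":[-0.03,0,0],"turn":[0,0,0],"fingers":1},
    {"dp":[-0.03,0,0],"turn":[0,0,0],"fingers":1},
    {"dp":[-0.03,0,0],"turn":[0,0,0],"fingers":1},
    {"dp":[-0.03,0,0],"turn":[0,0,0],"fingers":1}
  ]
}}

```text
clock: 11.33
eef_pos: [641.4, -103.2, 112.3]
tcp_rot: [-3.141, -0.002, 1.702]
contact_force: [0.2, 8.8, 3.3]
opening: 0.088
grasp_force: 99.7
```

Emit:
{"op": "play_rows", "data": {
  "rows": [
    {"dp":[-0.03,0,0],"turn":[0,0,0],"fingers":1},
    {"dp":[-0.03,0,0],"turn":[0,0,0],"fingers":1},
    {"dp":[-0.03,0,0],"turn":[0,0,0],"fingers":1},
    {"dp":[-0.03,0,0],"turn":[0,0,0],"fingers":1},
    {"dp":[-0.03,0,0],"turn":[0,0,0],"fingers":1}
  ]
}}

```text
clock: 11.75
eef_pos: [642.2, -109.1, 112.3]
tcp_rot: [-3.141, -0.002, 1.702]
contact_force: [0.5, 8.7, 3.4]
opening: 0.096
grasp_force: 99.7
```

Emit:
{"op": "play_rows", "data": {
  "rows": [
    {"dp":[-0.03,0,0],"turn":[0,0,0],"fingers":1},
    {"dp":[-0.03,0,0],"turn":[0,0,0],"fingers":1},
    {"dp":[-0.03,0,0],"turn":[0,0,0],"fingers":1},
    {"dp":[-0.03,0,0],"turn":[0,0,0],"fingers":1},
    {"dp":[-0.02,0,0],"turn":[0,0,0],"fingers":1}
  ]
}}

```text
clock: 12.17
eef_pos: [643.0, -114.7, 112.3]
tcp_rot: [-3.141, -0.002, 1.702]
contact_force: [0.5, 8.7, 3.8]
opening: 0.093
grasp_force: 99.7
```

Emit:
{"op": "play_rows", "data": {
  "rows": [
    {"dp":[-0.02,0,0],"turn":[0,0,0],"fingers":1},
    {"dp":[-0.02,0,0],"turn":[0,0,0],"fingers":1},
    {"dp":[-0.02,0,0],"turn":[0,0,0],"fingers":1}
  ]
}}

```text
clock: 12.42
eef_pos: [643.3, -117.1, 112.3]
tcp_rot: [-3.142, -0.002, 1.702]
contact_force: [-0.3, 7.9, 3.5]
opening: 0.087
grasp_force: 99.7
```

Now short steps: I'll stop on a force rise or when progress stalls.

Emit:
{"op": "play_rows", "data": {
  "rows": [
    {"dp":[-0.02,0,0],"turn":[0,0,0],"fingers":1},
    {"dp":[-0.02,0,0],"turn":[0,0,0],"fingers":1},
    {"dp":[-0.02,0,0],"turn":[0,0,0],"fingers":1}
  ]
}}

```text
clock: 12.67
eef_pos: [643.6, -119.4, 112.3]
tcp_rot: [-3.141, -0.002, 1.702]
contact_force: [0.4, 8.0, 3.0]
opening: 0.094
grasp_force: 99.7
```

Emit:
{"op": "play_rows", "data": {
  "rows": [
    {"dp":[-0.02,0,0],"turn":[0,0,0],"fingers":1},
    {"dp":[-0.02,0,0],"turn":[0,0,0],"fingers":1}
  ]
}}

```text
clock: 12.83
eef_pos: [643.9, -121.0, 112.3]
tcp_rot: [-3.142, -0.002, 1.702]
contact_force: [0.8, 8.9, 4.6]
opening: 0.09
grasp_force: 99.7
```

Emit:
{"op": "play_rows", "data": {
  "rows": [
    {"dp":[-0.02,0,0],"turn":[0,0,0],"fingers":1},
    {"dp":[-0.02,0,0],"turn":[0,0,0],"fingers":1}
  ]
}}

```text
clock: 13.0
eef_pos: [644.1, -122.6, 112.3]
tcp_rot: [-3.142, -0.002, 1.702]
contact_force: [0.6, 8.6, 3.7]
opening: 0.09
grasp_force: 99.7
```

Emit:
{"op": "play_rows", "data": {
  "rows": [
    {"dp":[-0.02,0,0],"turn":[0,0,0],"fingers":1},
    {"dp":[-0.015,0,0],"turn":[0,0,0],"fingers":1}
  ]
}}

```text
clock: 13.17
eef_pos: [644.2, -124.0, 112.2]
tcp_rot: [-3.142, -0.002, 1.702]
contact_force: [1.7, 9.7, 4.7]
opening: 0.095
grasp_force: 99.7
```

Emit:
{"op": "play_rows", "data": {
  "rows": [
    {"dp":[-0.015,0,0],"turn":[0,0,0],"fingers":1},
    {"dp":[-0.01,0,0],"turn":[0,0,0],"fingers":1}
  ]
}}

```text
clock: 13.33
eef_pos: [644.4, -125.0, 112.3]
tcp_rot: [-3.142, -0.002, 1.702]
contact_force: [0.2, 8.4, 4.0]
opening: 0.087
grasp_force: 99.7
```

Emit:
{"op": "play_rows", "data": {
  "rows": [
    {"dp":[-0.01,0,0],"turn":[0,0,0],"fingers":1},
    {"dp":[-0.01,0,0],"turn":[0,0,0],"fingers":1}
  ]
}}

```text
clock: 13.5
eef_pos: [644.5, -125.8, 112.3]
tcp_rot: [-3.142, -0.002, 1.702]
contact_force: [0.7, 8.4, 3.4]
opening: 0.089
grasp_force: 99.7
```

Emit:
{"op": "play_rows", "data": {
  "rows": [
    {"dp":[-0.01,0,0],"turn":[0,0,0],"fingers":1},
    {"dp":[-0.01,0,0],"turn":[0,0,0],"fingers":1}
  ]
}}

```text
clock: 13.67
eef_pos: [644.6, -126.5, 112.3]
tcp_rot: [-3.142, -0.002, 1.702]
contact_force: [0.9, 8.4, 4.1]
opening: 0.088
grasp_force: 99.7
```

Emit:
{"op": "play_rows", "data": {
  "rows": [
    {"dp":[-0.01,0,0],"turn":[0,0,0],"fingers":1},
    {"dp":[-0.01,0,0],"turn":[0,0,0],"fingers":1}
  ]
}}

```text
clock: 13.83
eef_pos: [644.7, -127.3, 112.3]
tcp_rot: [-3.142, -0.002, 1.702]
contact_force: [0.7, 8.4, 3.1]
opening: 0.094
grasp_force: 99.7
```

Emit:
{"op": "play_rows", "data": {
  "rows": [
    {"dp":[-0.01,0,0],"turn":[0,0,0],"fingers":1},
    {"dp":[-0.01,0,0],"turn":[0,0,0],"fingers":1}
  ]
}}

```text
clock: 14.0
eef_pos: [644.8, -128.1, 112.2]
tcp_rot: [-3.141, -0.002, 1.702]
contact_force: [0.8, 8.4, 3.3]
opening: 0.088
grasp_force: 99.7
```

Emit:
{"op": "play_rows", "data": {
  "rows": [
    {"dp":[-0.01,0,0],"turn":[0,0,0],"fingers":1},
    {"dp":[-0.01,0,0],"turn":[0,0,0],"fingers":1}
  ]
}}

```text
clock: 14.17
eef_pos: [644.8, -128.3, 112.3]
tcp_rot: [-3.141, -0.003, 1.702]
contact_force: [-0.0, 12.6, 4.4]
opening: 0.09
grasp_force: 100.0
```

Emit:
{"op": "play_rows", "data": {
  "rows": [
    {"dp":[-0.01,0,0],"turn":[0,0,0],"fingers":1},
    {"dp":[-0.01,0,0],"turn":[0,0,0],"fingers":1}
  ]
}}

```text
clock: 14.33
eef_pos: [644.8, -128.5, 112.4]
tcp_rot: [-3.141, -0.004, 1.702]
contact_force: [0.6, 14.9, 5.3]
opening: 0.092
grasp_force: 100.1
```

Emit:
{"op": "play_rows", "data": {
  "rows": [
    {"dp":[-0.01,0,0],"turn":[0,0,0],"fingers":1},
    {"dp":[-0.01,0,0],"turn":[0,0,0],"fingers":1}
  ]
}}

```text
clock: 14.5
eef_pos: [644.8, -128.6, 112.3]
tcp_rot: [-3.141, -0.005, 1.702]
contact_force: [0.4, 19.5, 7.4]
opening: 0.097
grasp_force: 100.2
```

Emit:
{"op": "play_rows", "data": {
  "rows": [
    {"dp":[0.02,0,0],"turn":[0,0,0],"fingers":1},
    {"dp":[0.03,0,0],"turn":[0,0,0],"fingers":1},
    {"dp":[0.03,0,0],"turn":[0,0,0],"fingers":1},
    {"dp":[0,0,0],"turn":[0,0,0],"fingers":1}
  ]
}}

```text
clock: 14.83
eef_pos: [644.8, -128.2, 112.3]
tcp_rot: [3.141, -0.001, 1.703]
contact_force: [1.6, 5.1, 2.6]
opening: 0.094
grasp_force: 99.8
```

Emit:
{"op": "play_rows", "data": {
  "force": 20,
  "rows": [
    {"dp":[0.02,0,0],"turn":[0,0,0],"fingers":1},
    {"dp":[0,0,0],"turn":[0,0,0],"fingers":1},
    {"dp":[0,0,0],"turn":[0,0,0],"fingers":0.8},
    {"dp":[0,0,0],"turn":[0,0,0],"fingers":0.7},
    {"dp":[0,0,0],"turn":[0,0,0],"fingers":0.6}
  ]
}}

```text
clock: 15.25
eef_pos: [644.1, -128.5, 112.0]
tcp_rot: [-3.14, 0.0, 1.702]
contact_force: [0.9, 0.9, -0.3]
opening: 0.401
grasp_force: 0.0
```

Emit:
{"op": "play_rows", "data": {
  "rows": [
    {"dp":[0,0,0],"turn":[0,0,0],"fingers":0.5},
    {"dp":[0,0,0],"turn":[0,0,0],"fingers":0.5},
    {"dp":[0,0,0],"turn":[0,0,0],"fingers":0.5}
  ]
}}

```text
clock: 15.5
eef_pos: [644.5, -128.3, 112.3]
tcp_rot: [-3.141, 0.0, 1.702]
contact_force: [-0.6, -0.3, -0.4]
opening: 0.499
grasp_force: 0.0
```

Emit:
{"op": "play_rows", "data": {
  "rows": [
    {"dp":[0,0,-0.2],"turn":[0,0,0],"fingers":0.5},
    {"dp":[0,0,-0.5],"turn":[0,0,0],"fingers":0.5},
    {"dp":[0,0,-0.8],"turn":[0,0,0],"fingers":0.5},
    {"dp":[0,0,-0.8],"turn":[0,0,0],"fingers":0.5},
    {"dp":[0,0,-0.5],"turn":[0,0,0],"fingers":0.5}
  ]
}}

```text
clock: 15.92
eef_pos: [645.7, -128.4, 228.3]
tcp_rot: [3.138, 0.001, 1.703]
contact_force: [1.3, -0.3, 0.9]
opening: 0.5
grasp_force: 0.0
```

Emit:
{"op": "play_rows", "data": {
  "rows": [
    {"dp":[0,-0.5,-0.3],"turn":[0,0,0],"fingers":0.5},
    {"dp":[0,-0.8,0],"turn":[0,0,0],"fingers":0.5},
    {"dp":[0,-0.8,0],"turn":[0,0,0],"fingers":0.5},
    {"dp":[0,-0.8,0],"turn":[0,0,0],"fingers":0.5},
    {"dp":[0,-0.3,0],"turn":[0,0,0],"fingers":0.5}
  ]
}}

```text
clock: 16.33
eef_pos: [513.9, -145.0, 236.7]
tcp_rot: [-3.14, -0.0, 1.702]
contact_force: [-0.7, -0.3, -0.7]
opening: 0.5
grasp_force: 0.0
```

```bash
python3 - <<'E'
from rig import r
import cv2,numpy as np
o=[]
for n,(a,b,c,d) in {"scene":(170,290,180,300),"top":(110,230,270,390)}.items():
    f=r.grab_frame(n); im=np.clip(cv2.cvtColor(f["pixels"],cv2.COLOR_RGB2BGR)*1.5,0,255).astype(np.uint8); o.append(cv2.resize(im[a:b,c:d],(400,400),interpolation=cv2.INTER_CUBIC))
cv2.imwrite("pics/end.png",np.hstack(o)); s=r.sense(); print(s["clock"],s["eef_pos"],s["contact_force"])
E
```

```text
16.4333 [ 516.07276238 -145.15986912  237.19855236] [ 0.96584285  0.3607254  -0.70586953]
```

View pics/end.png

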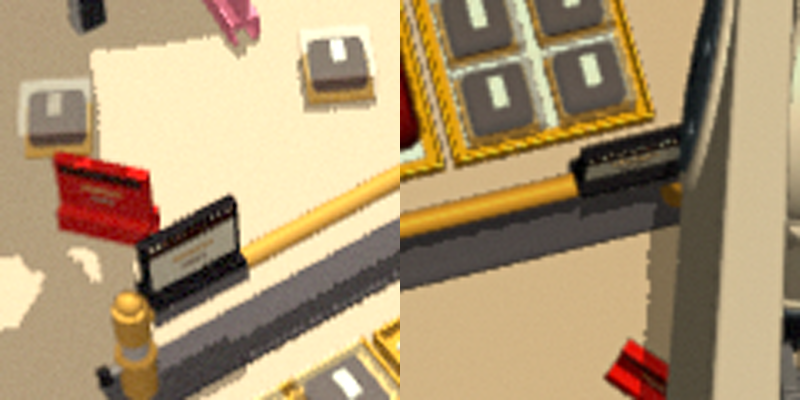

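The end picture shows the holder seated level on the tube at about (190,260), touching the choc-end post head at (130,325). The boxes are undisturbed and the gripper is clear.

```bash
python3 -c "
from rig import r
print(r.sign_off())"
```

```text
the job is handed in; nothing more can be done
None
```

The black ticket holder is snapped fully home on the rail and rests against the post at the chocolate-cake end; I let go and handed the job in at about 16 s, with the highest push I read about 20 N.

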